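# Load the red colour bars onto their oven rests

## Task

Get the three red glass colour bars ready for the colour oven: stand each one upright inside the round fireclay rest of its size (thick bar in the largest rest, medium in the middle one, thin in the smallest), loading the thickest first and the thinnest last. Set them down gently rather than dropping them, let go of each before fetching the next, and leave the amber and green bars where they stand.

Things in the scene. Friction and masses are not known exactly. Their poses are not given: they have to be found in the camera images.
- red_thick: red glass colour bar, the thick size: a plain upright cylinder 52 mm in diameter and 70 mm tall, about 0.37 kg, standing loose on the bench. Origin at the centre of its underside, z up along its axis
- red_medium: red glass colour bar, the medium size: a plain upright cylinder 40 mm in diameter and 70 mm tall, about 0.22 kg, standing loose on the bench. Origin at the centre of its underside, z up along its axis
- red_thin: red glass colour bar, the thin size: a plain upright cylinder 28 mm in diameter and 70 mm tall, about 0.11 kg, standing loose on the bench. Origin at the centre of its underside, z up along its axis
- rest_large: the largest of three cream fireclay rests: a low round dish fixed to the bench, outer diameter 92 mm, total height 14 mm; its flat-floored round recess is 72 mm across, its floor 6 mm above the bench (wall 10 mm thick, 8 mm high above the floor). It is the size for the thick (52 mm) red bar. Origin at the centre of its underside, z up
- rest_medium: the middle-sized of three cream fireclay rests: a low round dish fixed to the bench, outer diameter 80 mm, total height 14 mm; its flat-floored round recess is 60 mm across, its floor 6 mm above the bench (wall 10 mm thick, 8 mm high above the floor). It is the size for the medium (40 mm) red bar. Origin at the centre of its underside, z up
- rest_small: the smallest of three cream fireclay rests: a low round dish fixed to the bench, outer diameter 68 mm, total height 14 mm; its flat-floored round recess is 48 mm across, its floor 6 mm above the bench (wall 10 mm thick, 8 mm high above the floor). It is the size for the thin (28 mm) red bar. Origin at the centre of its underside, z up
- amber_thick: amber-yellow glass colour bar, the thick size: a plain upright cylinder 52 mm in diameter and 70 mm tall, about 0.37 kg, standing loose on the bench. Origin at the centre of its underside, z up along its axis. Not wanted: leave it where it stands
- green_medium: dark green glass colour bar: a plain upright cylinder 40 mm in diameter and 70 mm tall, about 0.22 kg, standing loose on the bench. Origin at the centre of its underside, z up along its axis. Not wanted: leave it where it stands
- amber_thin: amber-yellow glass colour bar, the thin size: a plain upright cylinder 28 mm in diameter and 70 mm tall, about 0.11 kg, standing loose on the bench. Origin at the centre of its underside, z up along its axis. Not wanted: leave it where it stands
Mind the look-alikes: they are no part of the job. What is shaped like the green_medium but blue or purple is not meant.

How it is judged:
By the outcome, as a careful person would: the job done as asked, in the order asked, and still so for the second after the job is handed in, with the robot touching nothing.
It also fails if it takes over 90 s, if anything falls off the work surface, if the arm or the gripper's body presses on something with over 40 N, if the wrist force passes 120 N, or if a joint passes its speed limit or range.

## Robot

A 6-joint arm with a two-finger parallel gripper is mounted at the origin on the work surface. World frame = base frame: x ahead of the robot, y to its left, z up, the work surface at z = 0. Lengths are in m, angles in rad, forces in N, time in s.
With the tool pointing down it reaches from about 0.35 to 0.975 m from the base axis. Payload 4.9 kg.
Tool frame: the origin (TCP) lies at the very end of the fingers, on their centre line; the grasp point (between the pads) lies 19 mm behind it; x points along the fingers, z is the direction in which the jaws open and shut, and the axes are right-handed (so a half turn about x gives the same grasp; the last joint's range is limited). The gripper opens to 85 mm and grips with 20 to 120 N. Pads are 22 mm wide; open, the fingers measure 114 mm over their backs; the gripper's body (76 mm by 85 mm) begins 54 mm behind the grasp point. The pads swing forward as they close: fully open they stand 13 mm farther back than shut.
Start: joints at [-1.303, 0.053, 1.613, -0, 1.476, -0.119], TCP at [0.236, -0.579, 0.231] pointing down, gripper open.
Joint ranges: [-3.01, 3.01], [-1.01, 2.22], [0.06, 2.58], [-1.02, 4.17], [0.09, 2.62], [-3.14, 3.14]. Speed limits (rad/s): [2.57, 2.57, 3.14, 3.14, 3.14, 3.14].

## Interface

Orientations are given as a unit quaternion [w, x, y, z].
In Python, from plant import manip, viewer gives the robot as it stands.
- The arm moves only by the shell command python3 -m inch 'ROWS'. ROWS is JSON, a list of rows, each an object with "fingers": the opening, from -1 (shut) to 1 (fully open), so that 0 is half open; "delta_pos": the shift along the tool's x, y, z in cm, a list of three; "twist": the turn, a rotation vector about the tool's x, y, z in degrees, a list of three. A call has 1 to 5 rows; each row shifts and turns the commanded pose from where the row before left it, along the tool's axes as they then stand; what a row does not reach is not made up. A row lasts 1/8 s, in which the tool goes at most 62.5 mm and 10.7 degrees, less where a joint would pass 70% of its speed; a pose out of reach is approached as far as the arm can. A call is refused whole if a number of a shift passes 6.25 or a number of a turn 10.7, either way. A call with a gripper value outside its range is refused whole. The fingers move at their own pace and stop on an object; the grip force is fixed at half the most. Time passes only in rows, so rows that do not move let the fingers close. It gives the time, the measured TCP pose, the force and the opening at its end, in the units of the state.
- manip.state(): the state, without advancing time (a new reading comes with each control period).
- viewer.grab_frame(name): name is "scene" or "side" or "wrist"; returns a dict with "pixels" (480x640x3 uint8, blue, green, red), "range_z" (480x640 float32, m along the optical axis (not along the pixel's ray), 0 where there is no reading), "K" (3x3 intrinsics, pixels), "pose" (4x4, takes a point from camera to world coordinates). Camera axes: x right, y down, z forward; pixel columns grow to the right and rows downward; lengths in m; the calibration is good to about 2 mm. A picture is of the moment at which its call begins.
- manip.job_done(): hands the job in, once; it reports no verdict.
The state is a dict: "time": time; "joint_pos": joint angles; "joint_vel": joint speeds; "joint_efforts": joint torques, N m; "tool_pos": TCP position; "tool_rot": TCP orientation; "contact_force": force on the tool from outside, world axes, zero at the start; "ft_torque": the same for the moment, N m; "gripper_width": opening from 0.0 (shut) to 1.0 (fully open).
Only numpy, scipy, OpenCV 4.12 (cv2) and the standard library are available. Lean on these libraries where they do the work, as an engineer would, in place of code of your own. Each camera call takes 0.05 s, during which the arm holds its last target.

## Working session

There is one attempt and no reset: what is moved stays moved. The work goes in short steps, Python scripts to look and compute and a shell command to move; the robot and the scene stay as the last step left them, time stands still between calls to the robot, and variables do not carry over. Pictures are saved under pics/ and viewed, and the job is handed in when it is done.

```bash
ls; mkdir -p pics; python3 - <<'E'
from plant import manip, viewer
import cv2
for n in ("scene","side"):
    f=viewer.grab_frame(n); cv2.imwrite(f"pics/{n}0.png",f["pixels"]); print(n,f["K"],f["pose"])
s=manip.state(); print(s)
E
```

```text
pics
scene [[506.05684086   0.         326.61139307]
 [  0.         506.05684086 242.04065121]
 [  0.           0.           1.        ]] [[ 0.50090384  0.5825615  -0.64009174  1.14779529]
 [ 0.8653947  -0.32541538  0.38104703 -0.41054446]
 [ 0.01368763 -0.74479993 -0.66714745  0.72686242]
 [ 0.          0.          0.          1.        ]]
side [[501.33265909   0.         316.67054715]
 [  0.         501.33265909 241.19313622]
 [  0.           0.           1.        ]] [[-0.68710317 -0.43502144  0.58193263 -0.17288267]
 [-0.72640547  0.39479857 -0.56255594  0.59480214]
 [ 0.01497772 -0.80925301 -0.58726931  0.6823757 ]
 [ 0.          0.          0.          1.        ]]
{'time': 0.1, 'joint_pos': array([-1.30300766e+00,  5.33009144e-02,  1.61418882e+00,  9.35831254e-06,
        1.47600351e+00, -1.18970020e-01]), 'joint_vel': array([-0.00119114, -0.00033717, -0.00306898,  0.00023984,  0.00029952,
       -0.0008761 ]), 'joint_efforts': array([-1.52610623e-04, -3.94904995e+01, -3.71363640e+01, -2.21184018e-04,
        3.92855087e-03,  2.20145847e-05]), 'tool_pos': array([ 0.23560896, -0.57826575,  0.23016053]), 'tool_rot': array([ 0.58626093,  0.39503312,  0.58727494, -0.39415111]), 'contact_force': array([-0.69212632, -0.52467094,  0.28891919]), 'ft_torque': array([ 0.02026997, -0.05255251, -0.02105769]), 'gripper_width': 1.0011520928517579}
```

View pics/scene0.png

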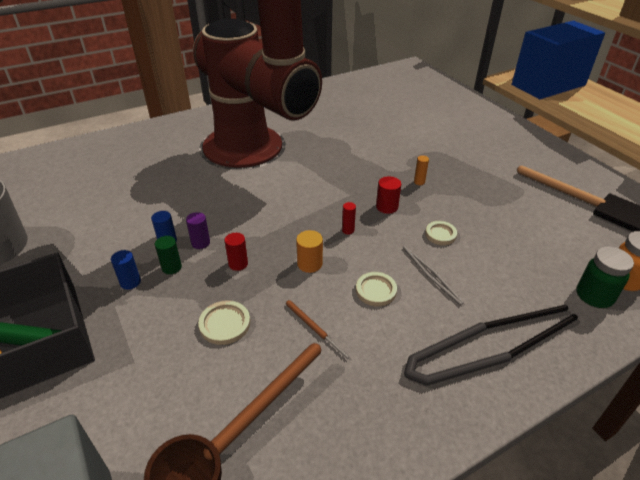

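View pics/side0.png

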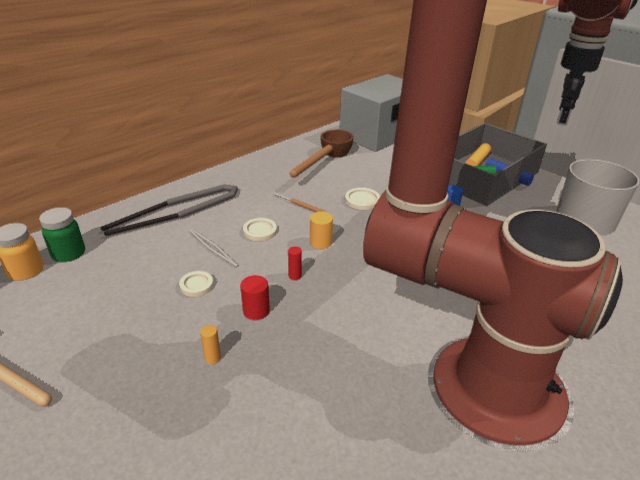

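The scene view shows red thick at about (388,195), red thin (349,218) and red medium (236,252). The rests are at (224,323) large, (376,290) medium and (440,233) small. Of the others, amber thick is at (310,251), green (168,255) and amber thin (422,170). The blue and purple look-alikes are around (125–200, 215–270).

```bash
cat > h.py <<'E'
import numpy as np, cv2
from plant import manip, viewer
def cloud(f):
    K=f["K"];z=f["range_z"];v,u=np.mgrid[:480,:640]
    P=np.stack([(u-K[0,2])/K[0,0]*z,(v-K[1,2])/K[1,1]*z,z],-1)
    W=P@f["pose"][:3,:3].T+f["pose"][:3,3]; W[z<=0]=np.nan
    return W
def measure(n,verbose=True):
    f=viewer.grab_frame(n);W=cloud(f);hsv=cv2.cvtColor(f["pixels"],cv2.COLOR_BGR2HSV)
    H,S,V=[hsv[...,i].astype(int) for i in range(3)]
    Z=W[...,2]; ok=(np.hypot(W[...,0],W[...,1])<1.05)&(np.hypot(W[...,0],W[...,1])>.2)
    cols={'red':((H<5)|(H>174))&(S>200)&(V>70),'amber':(H>9)&(H<25)&(S>180)&(V>120),'green':(H>50)&(H<85)&(S>120),'bluepurple':(H>100)&(H<160)&(S>100),'cream':(H>18)&(H<45)&(S>25)&(S<120)&(V>150)}
    for c,m in cols.items():
        top=(m&ok&(Z>(.062 if c!='cream' else .004))&(Z<(.08 if c!='cream' else .025))).astype(np.uint8)
        k,lab,st,ce=cv2.connectedComponentsWithStats(top)
        for i in range(1,k):
            if st[i,4]<40: continue
            p=W[lab==i]
            zt=np.percentile(p[:,2],90)
            if c!='cream':p=p[p[:,2]>zt-.004]
            (x,y),r=cv2.minEnclosingCircle(p[:,:2].astype(np.float32))
            print(n,c,st[i,4],'px',ce[i].round(),'xy',round(x,4),round(y,4),'diam',round(2000*r,1),'ztop',round(zt,4),'mean',p[:,:2].mean(0).round(4))
E
python3 -c "
from h import *
measure('scene');measure('side')"
```

```text
scene red 274 px [389. 184.] xy 0.4169 0.1867 diam 55.5 ztop 0.0723 mean [0.4167 0.1856]
scene red 97 px [349. 208.] xy 0.4441 0.062 diam 30.0 ztop 0.0718 mean [0.4443 0.0615]
scene red 226 px [234. 240.] xy 0.4246 -0.1885 diam 42.1 ztop 0.0719 mean [ 0.4241 -0.189 ]
scene amber 47 px [423. 159.] xy 0.3706 0.3151 diam 28.2 ztop 0.0719 mean [0.3719 0.3151]
scene amber 337 px [309. 239.] xy 0.4935 -0.062 diam 52.3 ztop 0.072 mean [ 0.4944 -0.0616]
scene amber 43 px [636. 261.] xy 0.8477 0.443 diam 18.1 ztop 0.0796 mean [0.8493 0.442 ]
scene green 275 px [165. 244.] xy 0.3669 -0.3085 diam 42.7 ztop 0.0716 mean [ 0.3673 -0.3093]
scene green 427 px [605. 278.] xy 0.8417 0.3749 diam 66.6 ztop 0.0786 mean [0.8494 0.3599]
scene bluepurple 229 px [161. 218.] xy 0.2845 -0.2933 diam 42.2 ztop 0.0718 mean [ 0.2864 -0.2929]
scene bluepurple 240 px [196. 220.] xy 0.3243 -0.2341 diam 41.9 ztop 0.0717 mean [ 0.3255 -0.2335]
scene bluepurple 293 px [122. 259.] xy 0.3676 -0.3914 diam 42.0 ztop 0.0715 mean [ 0.3686 -0.3917]
scene cream 381 px [441. 231.] xy 0.552 0.2334 diam 70.0 ztop 0.0161 mean [0.55
[... 311 characters left out ...]
] xy 0.8286 0.4406 diam 15.7 ztop 0.0769 mean [0.8288 0.4409]
side green 329 px [ 61. 233.] xy 0.8344 0.3809 diam 65.6 ztop 0.0779 mean [0.817  0.3843]
side bluepurple 133 px [455. 190.] xy 0.3621 -0.3901 diam 44.1 ztop 0.0714 mean [ 0.3629 -0.3885]
side cream 455 px [362. 197.] xy 0.5528 -0.2692 diam 94.9 ztop 0.0152 mean [ 0.5583 -0.2728]
side cream 472 px [259. 228.] xy 0.6218 0.0167 diam 83.9 ztop 0.0156 mean [0.6237 0.0138]
side cream 522 px [196. 282.] xy 0.5585 0.2268 diam 82.3 ztop 0.0159 mean [0.5557 0.2314]
side cream 55 px [ 15. 382.] xy 0.5223 0.5828 diam 51.8 ztop 0.0248 mean [0.5246 0.5832]
side cream 41 px [ 35. 396.] xy 0.4777 0.5703 diam 33.1 ztop 0.0249 mean [0.4768 0.5689]
```

```bash
cat >> h.py <<'E'
from scipy.spatial.transform import Rotation as Ro
def rot():
    q=manip.state()["tool_rot"]; return Ro.from_quat([q[1],q[2],q[3],q[0]]).as_matrix()
def go(x,y,z):
    s=manip.state(); d=np.array([x,y,z])-s["tool_pos"]
    print('pos',s["tool_pos"].round(4),'delta tool cm',(rot().T@d*100).round(2),'t',round(s["time"],2),'F',s["contact_force"].round(1),'w',round(s["gripper_width"],3))
def rests(n):
    f=viewer.grab_frame(n);hsv=cv2.cvtColor(f["pixels"],cv2.COLOR_BGR2HSV);W=cloud(f)
    H,S,V=[hsv[...,i].astype(int) for i in range(3)]
    m=((H>18)&(H<45)&(S>25)&(S<120)&(V>100)&(W[...,2]>.0115)&(W[...,2]<.019)).astype(np.uint8)
    k,lab,st,ce=cv2.connectedComponentsWithStats(m)
    for i in range(1,k):
        if st[i,4]<60 : continue
        p=W[lab==i]; A=np.c_[2*p[:,:2],np.ones(len(p))]; s=np.linalg.lstsq(A,(p[:,:2]**2).sum(1),rcond=None)[0]
        print(n,st[i,4],ce[i].round(),'centre',s[:2].round(4),'d rim mid',round(2000*np.sqrt(s[2]+s[0]**2+s[1]**2),1))
E
python3 -c "
from h import *
rests('scene');rests('side');print(rot().round(3));go(.45,-.3,.22)"
```

```text
scene 260 [441. 231.] centre [0.5546 0.2317] d rim mid 58.5
scene 431 [376. 287.] centre [0.6223 0.0148] d rim mid 70.5
scene 602 [224. 321.] centre [ 0.5553 -0.2698] d rim mid 82.0
side 185 [362. 196.] centre [ 0.5541 -0.2684] d rim mid 81.8
side 225 [259. 227.] centre [0.621 0.016] d rim mid 70.1
side 293 [196. 282.] centre [0.5537 0.2324] d rim mid 58.4
[[-0.     0.926  0.377]
 [ 0.001  0.377 -0.926]
 [-1.     0.    -0.001]]
pos [ 0.2357 -0.5786  0.2309] delta tool cm [  1.1   30.36 -17.72] t 0.3 F [-0.5  0.4  0.3] w 0.998
```

```bash
python3 -m inch '[{"fingers":1,"delta_pos":[0,5,-3],"twist":[0,0,0]},{"fingers":1,"delta_pos":[0,5,-3],"twist":[0,0,0]},{"fingers":1,"delta_pos":[0,5,-3],"twist":[0,0,0]},{"fingers":1,"delta_pos":[0,5,-3],"twist":[0,0,0]},{"fingers":1,"delta_pos":[0,5,-3],"twist":[0,0,0]}]'; python3 -c "
from h import *
go(.417,.186,.18)"
```

```text
time: 0.92
tool_pos: [0.4116, -0.344, 0.2314]
tool_rot: [0.587, 0.395, 0.587, -0.395]
contact_force: [0.7, -0.2, -0.8]
gripper_width: 0.999
pos [ 0.4116 -0.344   0.2314] delta tool cm [  5.12  20.48 -48.89] t 0.93 F [ 0.7 -0.2 -0.8] w 0.999
```

```bash
python3 -m inch '[{"fingers":1,"delta_pos":[0.5,2,-4.9],"twist":[0,0,0]},{"fingers":1,"delta_pos":[0.5,2,-4.9],"twist":[0,0,0]},{"fingers":1,"delta_pos":[0.5,2,-4.9],"twist":[0,0,0]},{"fingers":1,"delta_pos":[0.5,2,-4.9],"twist":[0,0,0]},{"fingers":1,"delta_pos":[0.5,2,-4.9],"twist":[0,0,0]}]'; python3 -m inch '[{"fingers":1,"delta_pos":[0.5,2,-4.9],"twist":[0,0,0]},{"fingers":1,"delta_pos":[0.5,2,-4.9],"twist":[0,0,0]},{"fingers":1,"delta_pos":[0.5,2,-4.9],"twist":[0,0,0]},{"fingers":1,"delta_pos":[0.5,2,-4],"twist":[0,0,0]},{"fingers":1,"delta_pos":[0,0,0],"twist":[0,0,0]}]'; python3 -c "
from h import *
go(.417,.186,.18)
measure('side');measure('wrist')
cv2.imwrite('pics/w1.png',viewer.grab_frame('wrist')['pixels'])"
```

```text
time: 1.55
tool_pos: [0.4107, -0.0794, 0.2063]
tool_rot: [0.587, 0.395, 0.586, -0.395]
contact_force: [0.6, 0.3, 0.7]
gripper_width: 1.003
time: 2.17
tool_pos: [0.4138, 0.1247, 0.1859]
tool_rot: [0.587, 0.393, 0.588, -0.393]
contact_force: [-0.3, 0.1, 0.3]
gripper_width: 1.003
pos [0.4138 0.1247 0.1859] delta tool cm [ 0.59  2.64 -5.55] t 2.17 F [-0.3  0.1  0.3] w 1.003
side red 130 px [383. 212.] xy 0.4206 -0.1871 diam 40.3 ztop 0.0718 mean [ 0.4188 -0.1856]
side red 69 px [257. 293.] xy 0.4043 0.1911 diam 44.7 ztop 0.0697 mean [0.3941 0.1931]
side green 153 px [434. 202.] xy 0.3647 -0.3065 diam 41.6 ztop 0.0715 mean [ 0.3633 -0.3067]
side green 321 px [ 61. 233.] xy 0.8348 0.3805 diam 65.3 ztop 0.0785 mean [0.8158 0.3839]
side bluepurple 144 px [454. 190.] xy 0.3664 -0.3897 diam 42.9 ztop 0.0716 mean [ 0.3638 -0.3887]
side bluepurple 178 px [460. 219.] xy 0.2823 -0.2911 diam 41.7 ztop 0.0717 mean [ 0.282  -0.2899]
side bluepurple 182 px [430. 222.] xy 0.3231 -0.2309 diam 41.2 ztop 0.0717 mean [ 0.3216 -0.2307]
side cream 128 px [353. 193.] xy 0.5759 -0.2639 diam 77.0 ztop 0.016 mea
[... 230 characters left out ...]
 0.4913 0.5737 diam 60.2 ztop 0.0248 mean [0.4901 0.573 ]
wrist red 5025 px [227. 192.] xy 0.4154 0.1858 diam 50.8 ztop 0.0697 mean [0.4162 0.1857]
wrist red 1294 px [424. 224.] xy 0.4428 0.0629 diam 26.7 ztop 0.0695 mean [0.4435 0.0636]
wrist amber 303 px [606. 206.] xy 0.4988 -0.0425 diam 32.1 ztop 0.0673 mean [ 0.498  -0.0384]
wrist amber 1623 px [621. 240.] xy 0.4835 -0.0588 diam 40.4 ztop 0.0696 mean [ 0.4823 -0.0578]
wrist cream 384 px [249.   4.] xy 0.5283 0.2204 diam 36.0 ztop 0.0139 mean [0.5267 0.2197]
wrist cream 101 px [384.  11.] xy 0.5571 0.1347 diam 17.0 ztop 0.0077 mean [0.5582 0.135 ]
wrist cream 4083 px [586.  22.] xy 0.6083 0.0109 diam 73.9 ztop 0.0134 mean [0.6028 0.0059]
```

View pics/w1.png

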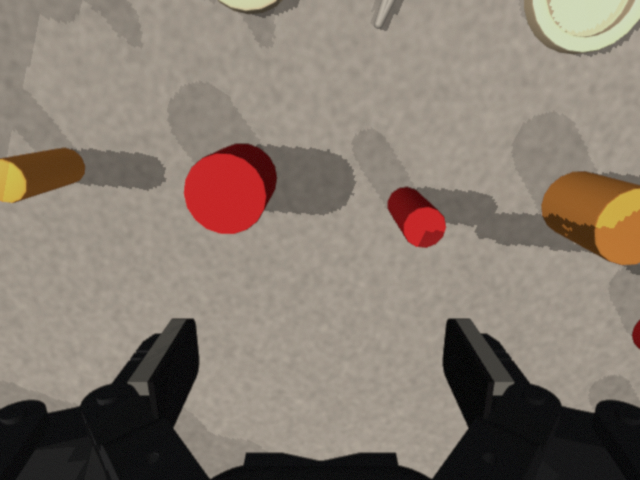

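The wrist view shows the thick red bar at (227,192) and the thin one at (420,220). It measures them at (0.416,0.186) and (0.443,0.063), which agrees with the scene camera.

```bash
python3 -m inch '[{"fingers":1,"delta_pos":[0,1.3,-2.8],"twist":[0,0,0]},{"fingers":1,"delta_pos":[0,1.3,-2.75],"twist":[0,0,0]},{"fingers":1,"delta_pos":[0,0,0],"twist":[0,0,0]},{"fingers":1,"delta_pos":[0,0,0],"twist":[0,0,0]}]'; python3 -c "
from h import *
print(rot().round(3))
go(.416,.186,.1)
go(.416,.186,.028)
f=viewer.grab_frame('wrist');cv2.imwrite('pics/w2.png',f['pixels'])"
```

```text
time: 2.82
tool_pos: [0.4179, 0.1824, 0.1864]
tool_rot: [0.587, 0.395, 0.586, -0.395]
contact_force: [-1.1, -0.1, -0.7]
gripper_width: 1.0
[[ 0.     0.927  0.376]
 [-0.001  0.376 -0.927]
 [-1.    -0.     0.001]]
pos [0.4179 0.1824 0.1864] delta tool cm [ 8.64 -0.04 -0.41] t 2.83 F [-1.1 -0.1 -0.7] w 1.0
pos [0.4179 0.1824 0.1864] delta tool cm [15.84 -0.03 -0.42] t 2.83 F [-1.1 -0.1 -0.7] w 1.0
```

View pics/w2.png

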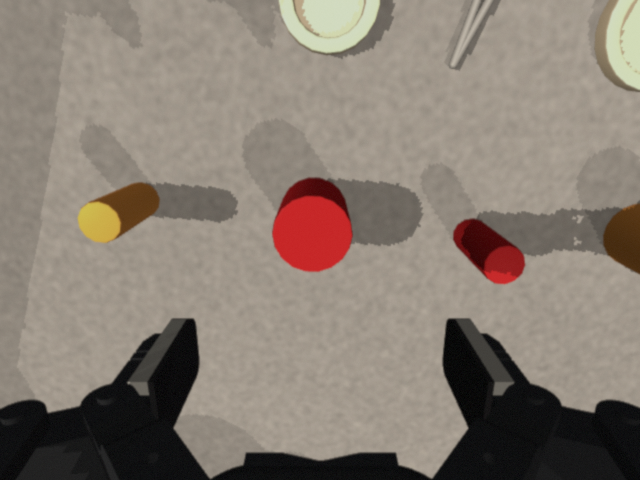

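```bash
python3 -m inch '[{"fingers":1,"delta_pos":[4,0,-0.4],"twist":[0,0,0]},{"fingers":1,"delta_pos":[4,0,0],"twist":[0,0,0]},{"fingers":1,"delta_pos":[3,0,0],"twist":[0,0,0]},{"fingers":1,"delta_pos":[3,0,0],"twist":[0,0,0]},{"fingers":1,"delta_pos":[1.8,0,0],"twist":[0,0,0]}]';python3 -c "
from h import *
go(.416,.186,.028)"
```

```text
time: 3.5
tool_pos: [0.4153, 0.1859, 0.0267]
tool_rot: [0.586, 0.394, 0.587, -0.396]
contact_force: [1.0, -0.3, 0.8]
gripper_width: 0.995
pos [0.4153 0.1859 0.0267] delta tool cm [-0.13  0.07  0.02] t 3.5 F [ 1.  -0.3  0.8] w 0.995
```

```bash
python3 -m inch '[{"fingers":-1,"delta_pos":[0,0,0],"twist":[0,0,0]},{"fingers":-1,"delta_pos":[0,0,0],"twist":[0,0,0]},{"fingers":-1,"delta_pos":[0,0,0],"twist":[0,0,0]},{"fingers":-1,"delta_pos":[0,0,0],"twist":[0,0,0]},{"fingers":-1,"delta_pos":[0,0,0],"twist":[0,0,0]}]'; python3 -m inch '[{"fingers":-1,"delta_pos":[0,0,0],"twist":[0,0,0]},{"fingers":-1,"delta_pos":[0,0,0],"twist":[0,0,0]}]'; python3 -c "
from h import *
go(.555,-.269,.13)"
```

```text
time: 4.12
tool_pos: [0.4172, 0.1873, 0.0296]
tool_rot: [0.587, 0.395, 0.586, -0.394]
contact_force: [0.1, -2.8, 5.4]
gripper_width: 0.592
time: 4.38
tool_pos: [0.4172, 0.1873, 0.0296]
tool_rot: [0.587, 0.395, 0.586, -0.394]
contact_force: [-0.7, -2.4, 5.7]
gripper_width: 0.595
pos [0.4172 0.1873 0.0296] delta tool cm [-10.    -4.44  47.47] t 4.38 F [-0.7 -2.4  5.7] w 0.595
```

```bash
python3 -m inch '[{"fingers":-1,"delta_pos":[-1,0,0],"twist":[0,0,0]},{"fingers":-1,"delta_pos":[-2,0,0],"twist":[0,0,0]},{"fingers":-1,"delta_pos":[-3,0,0],"twist":[0,0,0]},{"fingers":-1,"delta_pos":[-3,0,0],"twist":[0,0,0]},{"fingers":-1,"delta_pos":[-3,0,0],"twist":[0,0,0]}]'; python3 -c "
from h import *
go(.555,-.269,.15)
f=viewer.grab_frame('wrist');cv2.imwrite('pics/w3.png',f['pixels'])"
```

```text
time: 5.0
tool_pos: [0.4148, 0.1872, 0.1482]
tool_rot: [0.586, 0.394, 0.587, -0.395]
contact_force: [0.2, 0.3, -4.6]
gripper_width: 0.6
pos [0.4148 0.1872 0.1482] delta tool cm [-0.21 -4.24 47.54] t 5.0 F [ 0.2  0.3 -4.6] w 0.6
```

View pics/w3.png

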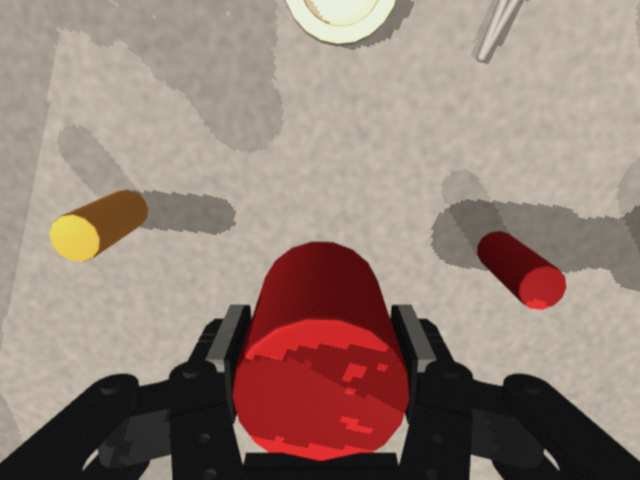

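The bar is held upright and centred at about (320,390). Next is the carry: −4.2 in y and 47.5 in z.

```bash
python3 -m inch '[{"fingers":-1,"delta_pos":[0,-0.2,2],"twist":[0,0,0]},{"fingers":-1,"delta_pos":[0,-0.4,4],"twist":[0,0,0]},{"fingers":-1,"delta_pos":[0,-0.4,4],"twist":[0,0,0]},{"fingers":-1,"delta_pos":[0,-0.4,4],"twist":[0,0,0]},{"fingers":-1,"delta_pos":[0,-0.4,4],"twist":[0,0,0]}]';python3 -m inch '[{"fingers":-1,"delta_pos":[0,-0.4,4],"twist":[0,0,0]},{"fingers":-1,"delta_pos":[0,-0.4,4],"twist":[0,0,0]},{"fingers":-1,"delta_pos":[0,-0.4,4],"twist":[0,0,0]},{"fingers":-1,"delta_pos":[0,-0.4,4],"twist":[0,0,0]},{"fingers":-1,"delta_pos":[0,-0.4,4],"twist":[0,0,0]}]';python3 -m inch '[{"fingers":-1,"delta_pos":[0,-0.4,4],"twist":[0,0,0]},{"fingers":-1,"delta_pos":[0,-0.4,4],"twist":[0,0,0]},{"fingers":-1,"delta_pos":[0,0,1.5],"twist":[0,0,0]},{"fingers":-1,"delta_pos":[0,0,0],"twist":[0,0,0]},{"fingers":-1,"delta_pos":[0,0,0],"twist":[0,0,0]}]'; python3 -c "
from h import *
go(.555,-.269,.07)"
```

```text
time: 5.68
tool_pos: [0.4665, 0.0129, 0.1467]
tool_rot: [0.586, 0.394, 0.588, -0.395]
contact_force: [0.8, 0.5, -4.4]
gripper_width: 0.596
time: 6.3
tool_pos: [0.5235, -0.1796, 0.1464]
tool_rot: [0.586, 0.395, 0.588, -0.395]
contact_force: [-0.1, 0.6, -4.8]
gripper_width: 0.597
time: 6.92
tool_pos: [0.5521, -0.2685, 0.1474]
tool_rot: [0.586, 0.395, 0.588, -0.394]
contact_force: [0.1, 0.0, -4.9]
gripper_width: 0.595
pos [ 0.5521 -0.2685  0.1474] delta tool cm [7.74 0.26 0.17] t 6.92 F [ 0.1  0.  -4.9] w 0.595
```

```bash
python3 -m inch '[{"fingers":-1,"delta_pos":[3,0.26,0.17],"twist":[0,0,0]},{"fingers":-1,"delta_pos":[3,0,0],"twist":[0,0,0]},{"fingers":-1,"delta_pos":[2,0,0],"twist":[0,0,0]},{"fingers":-1,"delta_pos":[1,0,0],"twist":[0,0,0]},{"fingers":-1,"delta_pos":[0,0,0],"twist":[0,0,0]}]'; python3 -c "
from h import *
go(.555,-.269,.036)
rests('scene');measure('scene')
cv2.imwrite('pics/s4.png',viewer.grab_frame('scene')['pixels'])
"
```

```text
time: 7.55
tool_pos: [0.5555, -0.2701, 0.058]
tool_rot: [0.587, 0.394, 0.587, -0.394]
contact_force: [0.6, 0.5, -3.4]
gripper_width: 0.593
pos [ 0.5555 -0.2701  0.058 ] delta tool cm [ 2.2  -0.   -0.12] t 7.55 F [ 0.6  0.5 -3.4] w 0.593
scene 226 [442. 231.] centre [0.5546 0.2324] d rim mid 57.5
scene 353 [377. 287.] centre [0.6222 0.0162] d rim mid 70.2
scene 266 [237. 326.] centre [ 0.5566 -0.2683] d rim mid 80.4
scene red 100 px [349. 208.] xy 0.4447 0.0634 diam 30.1 ztop 0.0719 mean [0.4445 0.0617]
scene red 139 px [223. 307.] xy 0.5717 -0.269 diam 37.9 ztop 0.0784 mean [ 0.5764 -0.27  ]
scene amber 52 px [423. 159.] xy 0.3721 0.3154 diam 31.3 ztop 0.0721 mean [0.3727 0.3142]
scene amber 366 px [309. 240.] xy 0.4932 -0.0623 diam 52.6 ztop 0.0721 mean [ 0.4954 -0.0621]
scene amber 56 px [636. 263.] xy 0.8516 0.4406 diam 16.1 ztop 0.0787 mean [0.8516 0.4411]
scene green 274 px [165. 244.] xy 0.3663 -0.309 diam 40.6 ztop 0.0716 mean [ 0.3677 -0.309 ]
scene green 427 px [605. 277.] xy 0.8414 0.3765 diam 66.7 ztop 0.0784 mean [0.849  0.3594]
scene bluepurple 228 px [161. 218.] xy 0.2857 -0.2933 diam 40.9 ztop 0.0717 mean [ 0.2863 -0.2929]
scene bluepurple 304 px [122. 259.] xy 0.3677 -0.3917 diam 41.3 ztop 0.0717 mean [ 0.3687 -0.3918]
scene cream 384 px [441. 231.] xy 0.5544 0.2386 diam 76.3 ztop 0.0159 mean [0.5529 0.2336]
scene cream 773 px [376. 288.] xy 0.622 0.0152 diam 81.0 ztop 0.0157 mean [0.6212 0.0152]
scene cream 429 px [236. 325.] xy 0.5618 -0.2633 diam 90.1 ztop 0.0155 mean [ 0.5742 -0.2545]
scene cream 44 px [202. 317.] xy 0.5301 -0.3046 diam 24.5 ztop 0.0157 mean [ 0.5301 -0.3021]
```

View pics/s4.png

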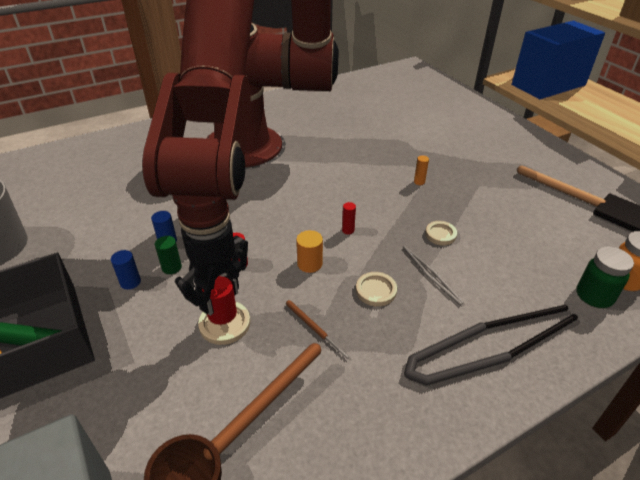

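The bar is over the large rest at (222,305). I'll lower it in small steps and watch the force.

```bash
python3 -m inch '[{"fingers":-1,"delta_pos":[0.8,0,0],"twist":[0,0,0]},{"fingers":-1,"delta_pos":[0.6,0,0],"twist":[0,0,0]},{"fingers":-1,"delta_pos":[0.4,0,0],"twist":[0,0,0]},{"fingers":-1,"delta_pos":[0,0,0],"twist":[0,0,0]}]';python3 -m inch '[{"fingers":-1,"delta_pos":[0.2,0,0],"twist":[0,0,0]},{"fingers":-1,"delta_pos":[0,0,0],"twist":[0,0,0]}]'
```

```text
time: 8.2
tool_pos: [0.5553, -0.2703, 0.0395]
tool_rot: [0.586, 0.395, 0.587, -0.395]
contact_force: [0.8, 0.1, -4.6]
gripper_width: 0.595
time: 8.45
tool_pos: [0.5557, -0.2705, 0.0383]
tool_rot: [0.587, 0.395, 0.587, -0.395]
contact_force: [0.6, 0.2, -3.9]
gripper_width: 0.595
```

```bash
python3 -m inch '[{"fingers":-1,"delta_pos":[0.2,0,0],"twist":[0,0,0]},{"fingers":-1,"delta_pos":[0,0,0],"twist":[0,0,0]}]';python3 -m inch '[{"fingers":-1,"delta_pos":[0.1,0,0],"twist":[0,0,0]},{"fingers":-1,"delta_pos":[0,0,0],"twist":[0,0,0]}]'
```

```text
time: 8.7
tool_pos: [0.5556, -0.2705, 0.0361]
tool_rot: [0.587, 0.395, 0.587, -0.395]
contact_force: [0.4, -0.3, -4.5]
gripper_width: 0.597
time: 8.95
tool_pos: [0.5558, -0.2706, 0.0357]
tool_rot: [0.587, 0.395, 0.587, -0.395]
contact_force: [-0.9, -0.2, -1.3]
gripper_width: 0.593
```

Contact is starting. One more millimetre, then a gradual release.

```bash
python3 -m inch '[{"fingers":-1,"delta_pos":[0.1,0,0],"twist":[0,0,0]},{"fingers":-1,"delta_pos":[0,0,0],"twist":[0,0,0]}]'; python3 -m inch '[{"fingers":0.3,"delta_pos":[0,0,0],"twist":[0,0,0]},{"fingers":0.5,"delta_pos":[0,0,0],"twist":[0,0,0]},{"fingers":1,"delta_pos":[0,0,0],"twist":[0,0,0]},{"fingers":1,"delta_pos":[0,0,0],"twist":[0,0,0]},{"fingers":1,"delta_pos":[0,0,0],"twist":[0,0,0]}]'; python3 -c "
from h import *
f=viewer.grab_frame('wrist');cv2.imwrite('pics/w5.png',f['pixels']);measure('wrist');go(.424,-.188,.16)"
```

```text
time: 9.2
tool_pos: [0.5559, -0.2706, 0.0357]
tool_rot: [0.587, 0.395, 0.587, -0.395]
contact_force: [-5.0, 2.1, 5.3]
gripper_width: 0.598
time: 9.82
tool_pos: [0.5557, -0.2706, 0.0343]
tool_rot: [0.587, 0.395, 0.587, -0.395]
contact_force: [0.2, -0.0, -0.7]
gripper_width: 1.0
wrist red 22004 px [321. 382.] xy 0.5547 -0.2719 diam 51.6 ztop 0.0755 mean [ 0.5574 -0.2707]
wrist cream 10113 px [296. 245.] xy 0.5556 -0.2704 diam 91.2 ztop 0.0135 mean [ 0.573 -0.253]
pos [ 0.5557 -0.2705  0.0343] delta tool cm [-12.57  -9.08 -12.61] t 9.93 F [-0.2  0.6 -0.3] w 0.999
```

View pics/w5.png

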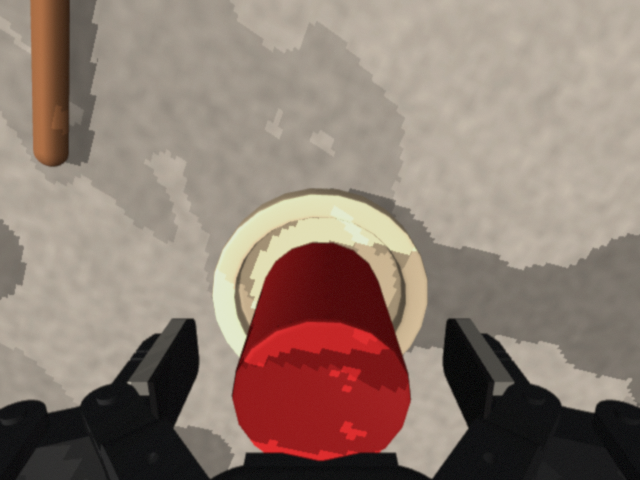

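The thick bar stands in the large rest at (321,382), measured within 2 mm of centre with its top at 75.5 mm. Next is the medium bar.

```bash
python3 -m inch '[{"fingers":1,"delta_pos":[-2,0,0],"twist":[0,0,0]},{"fingers":1,"delta_pos":[-4,0,0],"twist":[0,0,0]},{"fingers":1,"delta_pos":[-5,0,0],"twist":[0,0,0]},{"fingers":1,"delta_pos":[-3,0,0],"twist":[0,0,0]},{"fingers":1,"delta_pos":[0,-2,-3],"twist":[0,0,0]}]'; python3 -m inch '[{"fingers":1,"delta_pos":[0,-2.1,-3],"twist":[0,0,0]},{"fingers":1,"delta_pos":[0,-2.5,-3],"twist":[0,0,0]},{"fingers":1,"delta_pos":[0,-2.5,-3.6],"twist":[0,0,0]},{"fingers":1,"delta_pos":[0,0,0],"twist":[0,0,0]},{"fingers":1,"delta_pos":[0,0,0],"twist":[0,0,0]}]'; python3 -c "
from h import *
measure('wrist');
f=viewer.grab_frame('wrist');cv2.imwrite('pics/w6.png',f['pixels'])
go(.424,-.188,.028)"
```

```text
time: 10.55
tool_pos: [0.5287, -0.2524, 0.1809]
tool_rot: [0.59, 0.395, 0.583, -0.395]
contact_force: [-0.7, -0.5, 0.2]
gripper_width: 0.997
time: 11.18
tool_pos: [0.4247, -0.1887, 0.1759]
tool_rot: [0.588, 0.395, 0.586, -0.395]
contact_force: [0.5, 0.2, -0.2]
gripper_width: 0.999
wrist red 7881 px [547.  83.] xy 0.5537 -0.2714 diam 51.7 ztop 0.0757 mean [ 0.5537 -0.2708]
wrist red 2905 px [319. 239.] xy 0.423 -0.1895 diam 38.9 ztop 0.0696 mean [ 0.4236 -0.1893]
wrist green 994 px [436. 376.] xy 0.3651 -0.3076 diam 39.1 ztop 0.0694 mean [ 0.3612 -0.3016]
wrist bluepurple 2317 px [325. 386.] xy 0.3243 -0.2342 diam 40.2 ztop 0.0695 mean [ 0.3254 -0.2335]
wrist bluepurple 475 px [565. 396.] xy 0.3798 -0.3938 diam 29.6 ztop 0.0691 mean [ 0.3811 -0.3938]
wrist bluepurple 1024 px [381. 444.] xy 0.286 -0.2933 diam 39.5 ztop 0.0692 mean [ 0.2947 -0.291 ]
wrist cream 6227 px [483.  81.] xy 0.5551 -0.2711 diam 92.3 ztop 0.0135 mean [ 0.552  -0.2572]
pos [ 0.4249 -0.1889  0.1754] delta tool cm [14.74 -0.07 -0.14] t 11.28 F [-0.4  0.9  0.5] w 0.997
```

View pics/w6.png

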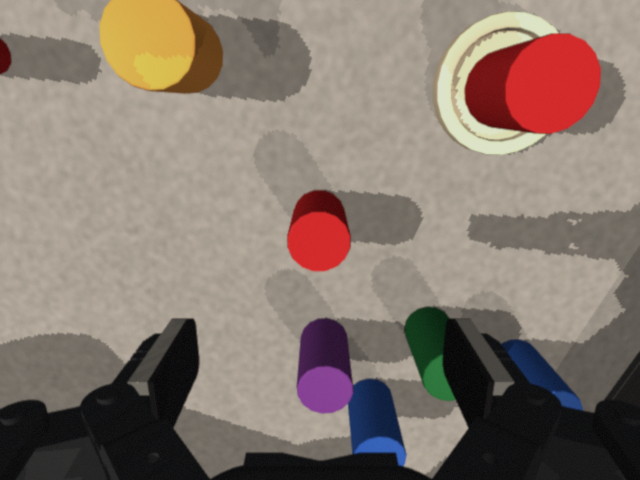

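The medium red bar is at (319,230), centred between the fingers. Descending.

```bash
python3 -m inch '[{"fingers":1,"delta_pos":[4,-0.1,0],"twist":[0,0,0]},{"fingers":1,"delta_pos":[4,0,0],"twist":[0,0,0]},{"fingers":1,"delta_pos":[3,0,0],"twist":[0,0,0]},{"fingers":1,"delta_pos":[2.5,0,0],"twist":[0,0,0]},{"fingers":1,"delta_pos":[1.2,0,0],"twist":[0,0,0]}]';python3 -m inch '[{"fingers":-1,"delta_pos":[0,0,0],"twist":[0,0,0]},{"fingers":-1,"delta_pos":[0,0,0],"twist":[0,0,0]},{"fingers":-1,"delta_pos":[0,0,0],"twist":[0,0,0]},{"fingers":-1,"delta_pos":[0,0,0],"twist":[0,0,0]},{"fingers":-1,"delta_pos":[0,0,0],"twist":[0,0,0]}]'; python3 -m inch '[{"fingers":-1,"delta_pos":[0,0,0],"twist":[0,0,0]},{"fingers":-1,"delta_pos":[0,0,0],"twist":[0,0,0]},{"fingers":-1,"delta_pos":[0,0,0],"twist":[0,0,0]}]'
```

```text
time: 11.9
tool_pos: [0.4228, -0.1885, 0.0258]
tool_rot: [0.586, 0.395, 0.588, -0.395]
contact_force: [0.4, 0.0, 1.2]
gripper_width: 1.001
time: 12.52
tool_pos: [0.4242, -0.1893, 0.0289]
tool_rot: [0.588, 0.395, 0.586, -0.395]
contact_force: [0.5, 0.4, 6.3]
gripper_width: 0.456
time: 12.9
tool_pos: [0.4242, -0.1893, 0.0289]
tool_rot: [0.588, 0.395, 0.586, -0.395]
contact_force: [0.6, 0.0, 6.6]
gripper_width: 0.452
```

```bash
python3 -m inch '[{"fingers":-1,"delta_pos":[-1,0,0],"twist":[0,0,0]},{"fingers":-1,"delta_pos":[-2,0,0],"twist":[0,0,0]},{"fingers":-1,"delta_pos":[-3,0,0],"twist":[0,0,0]},{"fingers":-1,"delta_pos":[-3,0,0],"twist":[0,0,0]},{"fingers":-1,"delta_pos":[-3,0,0],"twist":[0,0,0]}]'; python3 -c "
from h import *
go(.6216,.0155,.15)
f=viewer.grab_frame('wrist');cv2.imwrite('pics/w7.png',f['pixels'])"
```

```text
time: 13.52
tool_pos: [0.4221, -0.188, 0.1476]
tool_rot: [0.586, 0.395, 0.587, -0.395]
contact_force: [1.0, -0.2, -3.0]
gripper_width: 0.452
pos [ 0.4221 -0.188   0.1476] delta tool cm [ -0.25  26.15 -11.32] t 13.53 F [ 1.  -0.2 -3. ] w 0.452
```

View pics/w7.png

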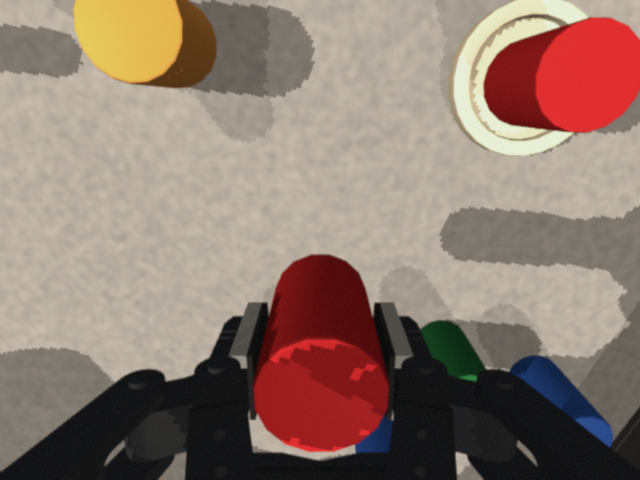

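The medium bar is held centred at about (320,390), and the thick bar is still in its rest. Carrying +26.1 in y and −11.3 in z.

```bash
python3 -m inch '[{"fingers":-1,"delta_pos":[0,2,-1],"twist":[0,0,0]},{"fingers":-1,"delta_pos":[0,4,-1.7],"twist":[0,0,0]},{"fingers":-1,"delta_pos":[0,4,-1.7],"twist":[0,0,0]},{"fingers":-1,"delta_pos":[0,4,-1.7],"twist":[0,0,0]},{"fingers":-1,"delta_pos":[0,4,-1.7],"twist":[0,0,0]}]';python3 -m inch '[{"fingers":-1,"delta_pos":[0,4,-1.7],"twist":[0,0,0]},{"fingers":-1,"delta_pos":[0,3,-1.3],"twist":[0,0,0]},{"fingers":-1,"delta_pos":[0,1.1,-0.5],"twist":[0,0,0]},{"fingers":-1,"delta_pos":[0,0,0],"twist":[0,0,0]},{"fingers":-1,"delta_pos":[0,0,0],"twist":[0,0,0]}]'; python3 -c "
from h import *
go(.6216,.0155,.055)"
```

```text
time: 14.2
tool_pos: [0.5602, -0.0471, 0.1459]
tool_rot: [0.586, 0.394, 0.587, -0.395]
contact_force: [0.4, -1.2, -3.4]
gripper_width: 0.456
time: 14.82
tool_pos: [0.6212, 0.0138, 0.1468]
tool_rot: [0.586, 0.394, 0.587, -0.395]
contact_force: [-0.1, -0.1, -1.8]
gripper_width: 0.457
pos [0.6212 0.0138 0.1468] delta tool cm [ 9.18  0.12 -0.14] t 14.82 F [-0.1 -0.1 -1.8] w 0.457
```

```bash
python3 -m inch '[{"fingers":-1,"delta_pos":[3,0.1,-0.1],"twist":[0,0,0]},{"fingers":-1,"delta_pos":[3,0,0],"twist":[0,0,0]},{"fingers":-1,"delta_pos":[2,0,0],"twist":[0,0,0]},{"fingers":-1,"delta_pos":[1.2,0,0],"twist":[0,0,0]},{"fingers":-1,"delta_pos":[0,0,0],"twist":[0,0,0]}]'; python3 -c "
from h import *
go(.6216,.0155,.036)
f=viewer.grab_frame('wrist');cv2.imwrite('pics/w8.png',f['pixels']);measure('wrist')"
```

```text
time: 15.45
tool_pos: [0.622, 0.0156, 0.0546]
tool_rot: [0.586, 0.394, 0.587, -0.395]
contact_force: [-0.2, -0.4, -2.1]
gripper_width: 0.45
pos [0.622  0.0156 0.0546] delta tool cm [ 1.86 -0.04 -0.  ] t 15.45 F [-0.2 -0.4 -2.1] w 0.45
wrist red 2298 px [322. 306.] xy 0.6299 0.0167 diam 35.0 ztop 0.0786 mean [0.6373 0.0201]
wrist cream 45 px [104.   5.] xy 0.6967 0.1393 diam 4.2 ztop 0.0074 mean [0.6976 0.139 ]
wrist cream 65 px [124.  12.] xy 0.6978 0.1311 diam 8.7 ztop 0.0077 mean [0.6982 0.1306]
wrist cream 62 px [91. 49.] xy 0.6797 0.1409 diam 8.8 ztop 0.0075 mean [0.6798 0.1403]
wrist cream 102 px [104. 129.] xy 0.6497 0.1274 diam 14.5 ztop 0.0075 mean [0.6503 0.1276]
wrist cream 55 px [ 64. 145.] xy 0.6366 0.1426 diam 10.4 ztop 0.0077 mean [0.6369 0.1424]
wrist cream 146 px [ 93. 173.] xy 0.6297 0.127 diam 17.8 ztop 0.0076 mean [0.6296 0.1275]
wrist cream 61 px [ 84. 199.] xy 0.616 0.1292 diam 8.6 ztop 0.0075 mean [0.6165 0.1291]
wrist cream 7214 px [309. 237.] xy 0.6252 0.0169 diam 79.2 ztop 0.0134 mean [0.6386 0.0272]
wrist cream 51 px [ 56. 209.] xy 0.6058 0.139 diam 11.8 ztop 0.0079 mean [0.6067 0.1396]
wrist cream 54 px [ 78. 217.] xy 0.6059 0.1308 diam 11.7 ztop 0.0076 mean [0.6069 0.1298]
wrist cream 223 px [ 57. 274.] xy 0.5744 0.1322 diam 30.3 ztop 0.0076 mean [0.575  0.1332]
wrist cream 65 px [370. 273.] xy 0.6321 -0.0075 diam 7.2 ztop 0.0056 mean [ 0.6317 -0.0077]
```

View pics/w8.png

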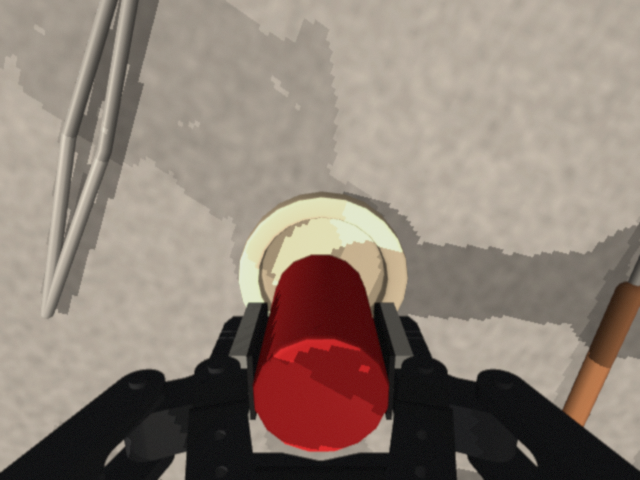

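The bar is centred over the medium rest. Lowering.

```bash
python3 -m inch '[{"fingers":-1,"delta_pos":[0.8,0,0],"twist":[0,0,0]},{"fingers":-1,"delta_pos":[0.5,0,0],"twist":[0,0,0]},{"fingers":-1,"delta_pos":[0.3,0,0],"twist":[0,0,0]},{"fingers":-1,"delta_pos":[0.1,0,0],"twist":[0,0,0]},{"fingers":-1,"delta_pos":[0,0,0],"twist":[0,0,0]}]';python3 -m inch '[{"fingers":-1,"delta_pos":[0.1,0,0],"twist":[0,0,0]},{"fingers":-1,"delta_pos":[0,0,0],"twist":[0,0,0]}]';python3 -m inch '[{"fingers":-1,"delta_pos":[0.1,0,0],"twist":[0,0,0]},{"fingers":-1,"delta_pos":[0,0,0],"twist":[0,0,0]}]'
```

```text
time: 16.18
tool_pos: [0.6226, 0.0159, 0.0383]
tool_rot: [0.587, 0.395, 0.587, -0.395]
contact_force: [-1.0, 0.2, -2.9]
gripper_width: 0.452
time: 16.42
tool_pos: [0.6226, 0.0159, 0.0373]
tool_rot: [0.587, 0.395, 0.587, -0.395]
contact_force: [-0.3, -0.1, -2.3]
gripper_width: 0.454
time: 16.68
tool_pos: [0.6225, 0.0159, 0.0362]
tool_rot: [0.587, 0.395, 0.587, -0.395]
contact_force: [0.6, 0.1, -2.9]
gripper_width: 0.454
```

```bash
python3 -m inch '[{"fingers":-1,"delta_pos":[0.1,0,0],"twist":[0,0,0]},{"fingers":-1,"delta_pos":[0,0,0],"twist":[0,0,0]}]';python3 -m inch '[{"fingers":-1,"delta_pos":[0.1,0,0],"twist":[0,0,0]},{"fingers":-1,"delta_pos":[0,0,0],"twist":[0,0,0]}]'
```

```text
time: 16.92
tool_pos: [0.6225, 0.0159, 0.0352]
tool_rot: [0.587, 0.395, 0.587, -0.395]
contact_force: [0.2, -0.1, -2.6]
gripper_width: 0.456
time: 17.18
tool_pos: [0.6228, 0.0159, 0.035]
tool_rot: [0.587, 0.395, 0.587, -0.395]
contact_force: [-3.2, 0.3, 3.0]
gripper_width: 0.454
```

Contact. Releasing gently.

```bash
python3 -m inch '[{"fingers":0.0,"delta_pos":[0,0,0],"twist":[0,0,0]},{"fingers":0.3,"delta_pos":[0,0,0],"twist":[0,0,0]},{"fingers":1,"delta_pos":[0,0,0],"twist":[0,0,0]},{"fingers":1,"delta_pos":[0,0,0],"twist":[0,0,0]},{"fingers":1,"delta_pos":[0,0,0],"twist":[0,0,0]}]'; python3 -m inch '[{"fingers":1,"delta_pos":[-2,0,0],"twist":[0,0,0]},{"fingers":1,"delta_pos":[-4,0,0],"twist":[0,0,0]},{"fingers":1,"delta_pos":[-4,0,0],"twist":[0,0,0]},{"fingers":1,"delta_pos":[-4,0,0],"twist":[0,0,0]},{"fingers":1,"delta_pos":[0,0,0],"twist":[0,0,0]}]'; python3 -c "
from h import *
f=viewer.grab_frame('wrist');cv2.imwrite('pics/w9.png',f['pixels']);measure('wrist');go(.4435,.063,.16)"
```

```text
time: 17.8
tool_pos: [0.6226, 0.0158, 0.0343]
tool_rot: [0.587, 0.395, 0.587, -0.395]
contact_force: [0.4, 0.6, -0.3]
gripper_width: 0.999
time: 18.42
tool_pos: [0.6258, 0.0156, 0.1812]
tool_rot: [0.59, 0.396, 0.583, -0.393]
contact_force: [0.3, 1.0, -0.0]
gripper_width: 1.002
wrist red 3016 px [318. 241.] xy 0.6222 0.0151 diam 38.9 ztop 0.0756 mean [0.6227 0.0151]
wrist red 120 px [180. 431.] xy 0.4504 0.0541 diam 15.4 ztop 0.0695 mean [0.4504 0.0538]
wrist amber 136 px [330. 410.] xy 0.5049 -0.0461 diam 32.7 ztop 0.0677 mean [ 0.5057 -0.0412]
wrist cream 47 px [208.  30.] xy 0.7117 0.1321 diam 15.1 ztop 0.008 mean [0.7127 0.1318]
wrist cream 41 px [189.  53.] xy 0.6943 0.1401 diam 11.8 ztop 0.0081 mean [0.6944 0.1394]
wrist cream 1002 px [170. 142.] xy 0.6329 0.1314 diam 135.8 ztop 0.0077 mean [0.6315 0.1346]
wrist cream 3112 px [ 25. 196.] xy 0.5545 0.2298 diam 67.4 ztop 0.0135 mean [0.5541 0.2228]
wrist cream 219 px [531. 184.] xy 0.7034 -0.1227 diam 51.0 ztop 0.008 mean [ 0.7036 -0.1218]
wrist cream 2839 px [310. 194.] xy 0.6224 0.0143 diam 79.5 ztop 0.0136 mean [0.636  0.0276]
wrist cream 80 px [351. 213.] xy 0.6316 -0.0053 diam 16.3 ztop 0.0056 mean [ 0.6325 -0.0072]
wrist cream 61 px [143. 233.] xy 0.5573 0.1349 diam 15.9 ztop 0.0076 mean [0.5587 0.135 ]
wrist cream 102 px [355. 250.] xy 0.6089 -0.0202 diam 20.3 ztop 0.0137 mean [ 0.6087 -0.02  ]
wrist cream 1433 px [595. 376.] xy 0.5718 -0.2598 diam 76.6 ztop 0.0132 mean [ 0.581  -0.2555]
pos [0.623  0.0158 0.1758] delta tool cm [  1.54 -14.85 -11.14] t 18.52 F [-0.7 -0.3 -0.5] w 0.999
```

View pics/w9.png

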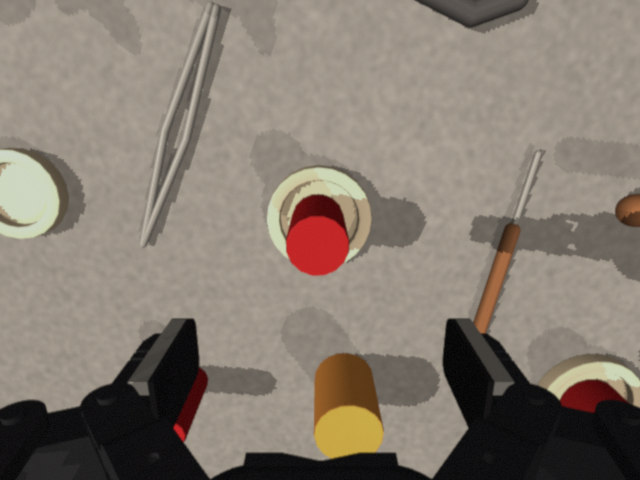

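The medium bar is upright and centred in the middle rest at (318,235), with its top at 75.6 mm. Next is the thin bar.

```bash
python3 -m inch '[{"fingers":1,"delta_pos":[0,-4,-3],"twist":[0,0,0]},{"fingers":1,"delta_pos":[0,-4,-3],"twist":[0,0,0]},{"fingers":1,"delta_pos":[0,-4,-3],"twist":[0,0,0]},{"fingers":1,"delta_pos":[0,-2.8,-2.1],"twist":[0,0,0]},{"fingers":1,"delta_pos":[0,0,0],"twist":[0,0,0]}]';python3 -m inch '[{"fingers":1,"delta_pos":[0,0,0],"twist":[0,0,0]}]'; python3 -c "
from h import *
f=viewer.grab_frame('wrist');cv2.imwrite('pics/w10.png',f['pixels']);measure('wrist');go(.4435,.063,.027)"
```

```text
time: 19.15
tool_pos: [0.4412, 0.0634, 0.1724]
tool_rot: [0.586, 0.394, 0.588, -0.395]
contact_force: [0.5, -0.4, -0.4]
gripper_width: 1.0
time: 19.27
tool_pos: [0.4437, 0.0627, 0.1737]
tool_rot: [0.587, 0.394, 0.587, -0.395]
contact_force: [-0.2, 0.0, -0.1]
gripper_width: 0.998
wrist red 224 px [527.   2.] xy 0.6037 0.0097 diam 14.6 ztop 0.0751 mean [0.6029 0.0095]
wrist red 1394 px [319. 238.] xy 0.4433 0.0621 diam 27.0 ztop 0.0696 mean [0.4438 0.0622]
wrist amber 231 px [507. 217.] xy 0.499 -0.0423 diam 30.6 ztop 0.0677 mean [ 0.499  -0.0385]
wrist amber 1852 px [541. 250.] xy 0.4932 -0.0616 diam 51.0 ztop 0.0696 mean [ 0.4884 -0.0662]
wrist cream 726 px [140.   6.] xy 0.5311 0.2218 diam 43.2 ztop 0.014 mean [0.5282 0.2202]
wrist cream 2793 px [481.  33.] xy 0.6063 0.0118 diam 73.1 ztop 0.0136 mean [0.5965 0.0112]
pos [0.4443 0.0625 0.1741] delta tool cm [14.71 -0.05 -0.07] t 19.38 F [ 0.4  0.3 -1.1] w 1.001
```

View pics/w10.png

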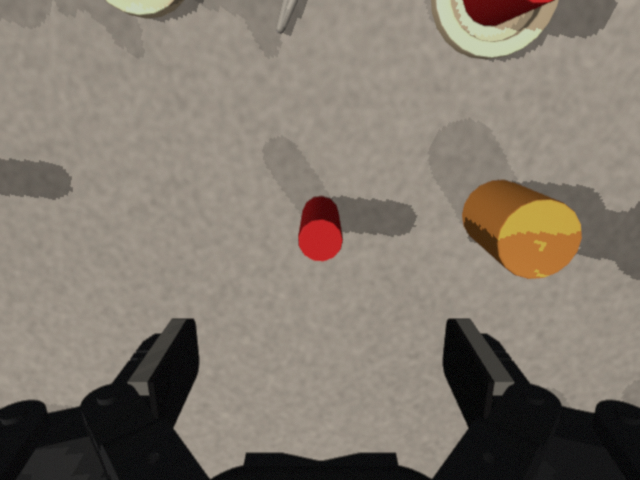

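The thin red bar is at (320,235), centred between the fingers.

```bash
python3 -m inch '[{"fingers":1,"delta_pos":[4,0,0],"twist":[0,0,0]},{"fingers":1,"delta_pos":[4,0,0],"twist":[0,0,0]},{"fingers":1,"delta_pos":[3,0,0],"twist":[0,0,0]},{"fingers":1,"delta_pos":[2.5,0,0],"twist":[0,0,0]},{"fingers":1,"delta_pos":[1.2,0,0],"twist":[0,0,0]}]';python3 -m inch '[{"fingers":-1,"delta_pos":[0,0,0],"twist":[0,0,0]},{"fingers":-1,"delta_pos":[0,0,0],"twist":[0,0,0]},{"fingers":-1,"delta_pos":[0,0,0],"twist":[0,0,0]},{"fingers":-1,"delta_pos":[0,0,0],"twist":[0,0,0]},{"fingers":-1,"delta_pos":[0,0,0],"twist":[0,0,0]}]'; python3 -m inch '[{"fingers":-1,"delta_pos":[0,0,0],"twist":[0,0,0]},{"fingers":-1,"delta_pos":[0,0,0],"twist":[0,0,0]},{"fingers":-1,"delta_pos":[0,0,0],"twist":[0,0,0]},{"fingers":-1,"delta_pos":[0,0,0],"twist":[0,0,0]}]'
```

```text
time: 20.0
tool_pos: [0.4432, 0.0626, 0.0255]
tool_rot: [0.586, 0.394, 0.588, -0.395]
contact_force: [-0.4, 0.1, -0.1]
gripper_width: 0.998
time: 20.62
tool_pos: [0.4447, 0.0629, 0.0286]
tool_rot: [0.587, 0.395, 0.586, -0.394]
contact_force: [-1.1, 0.8, 5.4]
gripper_width: 0.309
time: 21.12
tool_pos: [0.4448, 0.0628, 0.0286]
tool_rot: [0.587, 0.395, 0.586, -0.394]
contact_force: [-1.1, 0.1, 6.9]
gripper_width: 0.318
```

```bash
python3 -m inch '[{"fingers":-1,"delta_pos":[-1,0,0],"twist":[0,0,0]},{"fingers":-1,"delta_pos":[-2,0,0],"twist":[0,0,0]},{"fingers":-1,"delta_pos":[-3,0,0],"twist":[0,0,0]},{"fingers":-1,"delta_pos":[-3,0,0],"twist":[0,0,0]},{"fingers":-1,"delta_pos":[-3,0,0],"twist":[0,0,0]}]'; python3 -c "
from h import *
go(.5543,.232,.15)
f=viewer.grab_frame('wrist');cv2.imwrite('pics/w11.png',f['pixels'])"
```

```text
time: 21.75
tool_pos: [0.4431, 0.0628, 0.1482]
tool_rot: [0.587, 0.394, 0.587, -0.395]
contact_force: [1.1, -0.1, -0.5]
gripper_width: 0.315
pos [0.4431 0.0628 0.1482] delta tool cm [ -0.19  16.68 -11.47] t 21.75 F [ 1.1 -0.1 -0.5] w 0.315
```

View pics/w11.png

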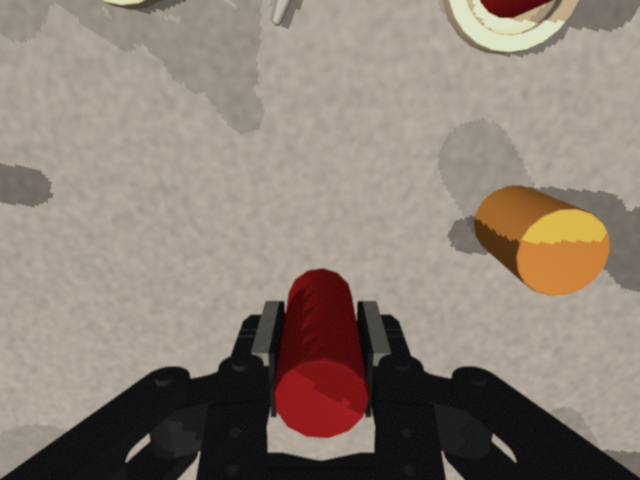

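The thin bar is held straight at (320,395). Carrying.

```bash
python3 -m inch '[{"fingers":-1,"delta_pos":[0,2,-1.3],"twist":[0,0,0]},{"fingers":-1,"delta_pos":[0,3.5,-2.4],"twist":[0,0,0]},{"fingers":-1,"delta_pos":[0,3.5,-2.4],"twist":[0,0,0]},{"fingers":-1,"delta_pos":[0,3.5,-2.4],"twist":[0,0,0]},{"fingers":-1,"delta_pos":[0,3,-2.1],"twist":[0,0,0]}]';python3 -m inch '[{"fingers":-1,"delta_pos":[0,1.2,-0.9],"twist":[0,0,0]},{"fingers":-1,"delta_pos":[0,0,0],"twist":[0,0,0]},{"fingers":-1,"delta_pos":[0,0,0],"twist":[0,0,0]}]'; python3 -c "
from h import *
go(.5543,.232,.055)"
```

```text
time: 22.42
tool_pos: [0.5474, 0.2206, 0.1462]
tool_rot: [0.587, 0.394, 0.587, -0.395]
contact_force: [0.1, -0.2, -0.5]
gripper_width: 0.314
time: 22.8
tool_pos: [0.5543, 0.2314, 0.1469]
tool_rot: [0.586, 0.394, 0.587, -0.395]
contact_force: [-0.1, -0.1, -1.2]
gripper_width: 0.313
pos [0.5543 0.2314 0.1469] delta tool cm [ 9.19  0.04 -0.06] t 22.8 F [-0.1 -0.1 -1.2] w 0.313
```

```bash
python3 -m inch '[{"fingers":-1,"delta_pos":[3,0,0],"twist":[0,0,0]},{"fingers":-1,"delta_pos":[3,0,0],"twist":[0,0,0]},{"fingers":-1,"delta_pos":[2,0,0],"twist":[0,0,0]},{"fingers":-1,"delta_pos":[1.2,0,0],"twist":[0,0,0]},{"fingers":-1,"delta_pos":[0,0,0],"twist":[0,0,0]}]'; python3 -c "
from h import *
go(.5543,.232,.035)
f=viewer.grab_frame('wrist');cv2.imwrite('pics/w12.png',f['pixels'])"
```

```text
time: 23.42
tool_pos: [0.5545, 0.232, 0.0547]
tool_rot: [0.586, 0.394, 0.587, -0.395]
contact_force: [-0.5, -0.1, -0.3]
gripper_width: 0.312
pos [0.5545 0.232  0.0547] delta tool cm [ 1.97 -0.01 -0.01] t 23.43 F [-0.5 -0.1 -0.3] w 0.312
```

View pics/w12.png

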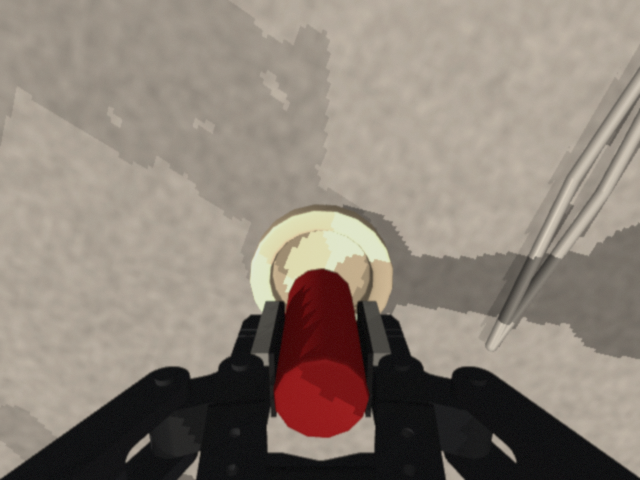

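The bar is centred over the small rest; the rest shows at (320,270). Lowering.

```bash
python3 -m inch '[{"fingers":-1,"delta_pos":[0.8,0,0],"twist":[0,0,0]},{"fingers":-1,"delta_pos":[0.5,0,0],"twist":[0,0,0]},{"fingers":-1,"delta_pos":[0.3,0,0],"twist":[0,0,0]},{"fingers":-1,"delta_pos":[0.2,0,0],"twist":[0,0,0]},{"fingers":-1,"delta_pos":[0,0,0],"twist":[0,0,0]}]';python3 -m inch '[{"fingers":-1,"delta_pos":[0.1,0,0],"twist":[0,0,0]},{"fingers":-1,"delta_pos":[0,0,0],"twist":[0,0,0]}]';python3 -m inch '[{"fingers":-1,"delta_pos":[0.1,0,0],"twist":[0,0,0]},{"fingers":-1,"delta_pos":[0,0,0],"twist":[0,0,0]}]'
```

```text
time: 24.1
tool_pos: [0.5549, 0.2323, 0.0371]
tool_rot: [0.587, 0.394, 0.587, -0.395]
contact_force: [0.3, 0.2, -0.9]
gripper_width: 0.314
time: 24.35
tool_pos: [0.555, 0.2324, 0.0364]
tool_rot: [0.587, 0.395, 0.587, -0.395]
contact_force: [0.5, -0.0, -1.1]
gripper_width: 0.312
time: 24.6
tool_pos: [0.5549, 0.2323, 0.0352]
tool_rot: [0.587, 0.395, 0.587, -0.395]
contact_force: [0.1, 0.4, -0.5]
gripper_width: 0.311
```

```bash
python3 -m inch '[{"fingers":-1,"delta_pos":[0.1,0,0],"twist":[0,0,0]},{"fingers":-1,"delta_pos":[0,0,0],"twist":[0,0,0]}]'
```

```text
time: 24.85
tool_pos: [0.5551, 0.2324, 0.0347]
tool_rot: [0.587, 0.395, 0.587, -0.395]
contact_force: [-1.3, -1.3, 1.7]
gripper_width: 0.31
```

Contact. Releasing and retreating straight up.

```bash
python3 -m inch '[{"fingers":-0.3,"delta_pos":[0,0,0],"twist":[0,0,0]},{"fingers":0,"delta_pos":[0,0,0],"twist":[0,0,0]},{"fingers":1,"delta_pos":[0,0,0],"twist":[0,0,0]},{"fingers":1,"delta_pos":[0,0,0],"twist":[0,0,0]},{"fingers":1,"delta_pos":[0,0,0],"twist":[0,0,0]}]'; python3 -m inch '[{"fingers":1,"delta_pos":[0,0,0],"twist":[0,0,0]},{"fingers":1,"delta_pos":[-2,0,0],"twist":[0,0,0]},{"fingers":1,"delta_pos":[-4,0,0],"twist":[0,0,0]},{"fingers":1,"delta_pos":[-4,0,0],"twist":[0,0,0]},{"fingers":1,"delta_pos":[-4,0,0],"twist":[0,0,0]}]';python3 -m inch '[{"fingers":1,"delta_pos":[-3,0,0],"twist":[0,0,0]},{"fingers":1,"delta_pos":[0,0,0],"twist":[0,0,0]},{"fingers":1,"delta_pos":[0,0,0],"twist":[0,0,0]}]'; python3 -c "
from h import *
measure('wrist');print();measure('scene');cv2.imwrite('pics/s13.png',viewer.grab_frame('scene')['pixels']);go(.5,.2,.2)"
```

```text
time: 25.48
tool_pos: [0.555, 0.2323, 0.0343]
tool_rot: [0.587, 0.395, 0.587, -0.395]
contact_force: [0.2, -0.7, -0.4]
gripper_width: 1.005
time: 26.1
tool_pos: [0.5552, 0.2324, 0.1774]
tool_rot: [0.587, 0.395, 0.586, -0.394]
contact_force: [0.1, -0.3, 0.3]
gripper_width: 1.0
time: 26.48
tool_pos: [0.5546, 0.2322, 0.204]
tool_rot: [0.587, 0.394, 0.587, -0.395]
contact_force: [-0.0, -0.2, 0.2]
gripper_width: 0.998
wrist red 1210 px [320. 227.] xy 0.5538 0.2314 diam 26.9 ztop 0.0756 mean [0.5544 0.2316]
wrist red 527 px [633. 259.] xy 0.6162 0.0232 diam 32.8 ztop 0.0754 mean [0.6139 0.0265]
wrist cream 75 px [489. 143.] xy 0.6489 0.127 diam 22.8 ztop 0.0078 mean [0.6493 0.1278]
wrist cream 112 px [450. 187.] xy 0.6087 0.1414 diam 38.2 ztop 0.0076 mean [0.6067 0.1405]
wrist cream 2201 px [314. 190.] xy 0.5542 0.2313 diam 67.3 ztop 0.0136 mean [0.5637 0.2407]
wrist cream 1441 px [602. 196.] xy 0.6384 0.0244 diam 64.8 ztop 0.0134 mean [0.6467 0.0257]
wrist cream 45 px [438. 216.] xy 0.5808 0.1376 diam 17.2 ztop 0.0074 mean [0.5816 0.1384]
wrist cream 46 px [557. 221.] xy 0.6156 0.0482 dia
[... 1096 characters left out ...]
am 41.9 ztop 0.0715 mean [ 0.2862 -0.293 ]
scene bluepurple 233 px [196. 220.] xy 0.3244 -0.2325 diam 41.3 ztop 0.0718 mean [ 0.3256 -0.2335]
scene bluepurple 302 px [122. 259.] xy 0.3667 -0.3925 diam 41.7 ztop 0.0714 mean [ 0.3681 -0.3917]
scene cream 76 px [430. 228.] xy 0.5333 0.2196 diam 44.1 ztop 0.0165 mean [0.5333 0.2193]
scene cream 115 px [449. 235.] xy 0.5607 0.2362 diam 65.6 ztop 0.0164 mean [0.5718 0.2403]
scene cream 95 px [361. 282.] xy 0.5937 0.0002 diam 41.0 ztop 0.0161 mean [ 0.5951 -0.0014]
scene cream 160 px [388. 293.] xy 0.6389 0.0269 diam 65.2 ztop 0.0159 mean [0.6461 0.0274]
pos [0.554  0.232  0.2023] delta tool cm [ 0.25 -6.21  0.93] t 26.62 F [ 0.   0.2 -1.2] w 1.002
```

View pics/s13.png

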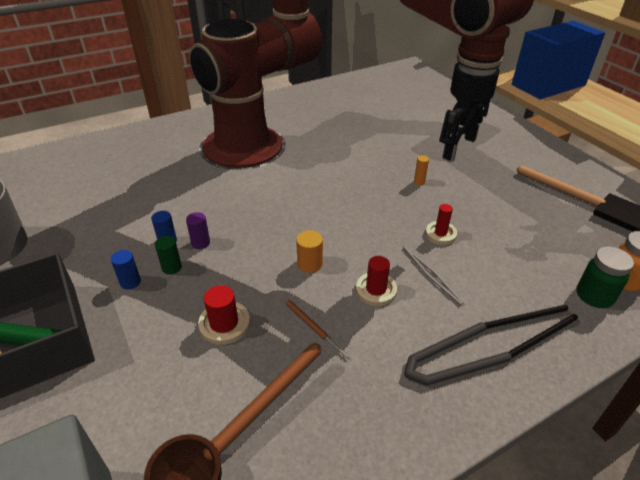

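All three red bars stand in their rests, at (221,308), (378,277) and (444,221). Amber thick (310,251), green (168,255) and amber thin (422,170) haven't moved, and the gripper is clear. Handing in.

```bash
python3 -c "
from plant import manip
print(manip.job_done())"
```

```text
the job is handed in; nothing more can be done
None
```

All three red bars are standing upright in their own rests, loaded thick, then medium, then thin. I lowered each one in 1–2 mm steps until the force showed contact, and let go of it before fetching the next. The job was handed in at about 26.6 s, with the gripper open and about 13 cm above the nearest bar.

| Last check | Result |
|---|---|
| Position in the rest | All three bars within about 2 mm of the rest centres |
| Height of the tops | About 75.6 mm on the wrist camera (76 mm expected) |
| Amber and green bars | Positions unchanged within about 2 mm |
| Force | No end-of-move reading above about 8 N |

**Disagreement:** the scene camera reads heights about 2 mm higher than the wrist camera. It did the same for bars standing on the bench, so I put it down to calibration. No check failed.

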